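Find the warmer zone left on and switch it off

ROBOT

A 6-joint arm with a two-finger parallel gripper is mounted at the origin on the work surface. World frame = base frame: x ahead of the robot, y to its left, z up, the work surface at z = 0. Lengths are in mm, angles in rad, forces in N, time in s.
With the tool pointing down it reaches from about 350 to 875 mm from the base axis. Payload 4.2 kg.
Tool frame: the origin (TCP) lies between the finger pads; the fingertips stand 14 mm ahead of it and the grasp point (between the pads) lies 5 mm behind it; z points along the fingers, y is the line along which they close (so a half turn about z gives the same grasp; the last joint's range is limited). The gripper opens to 85 mm and grips with 20 to 120 N. Pads are 22 mm wide; open, the fingers measure 114 mm over their backs; the gripper's body (76 mm by 85 mm) begins 54 mm behind the grasp point. The pads swing forward as they close: fully open they stand 13 mm farther back than shut.
Start: joints at [1.475, 0.385, 0.008, 0, -1.194, -0.259], TCP at [217.094, 586.063, 245.312] pointing down, gripper open.
Joint ranges: [-3.14, 3.14], [-1.21, 2.06], [-1.07, 1.41], [-3.16, 2.05], [-2.99, -0.16], [-3.1, 3.1]. Speed limits (rad/s): [2.79, 2.79, 3.14, 3.14, 3.14, 3.14].

INTERFACE

Orientations are given as a unit quaternion [x, y, z, w].
In Python, from bench import * gives the robot as it stands.
- The arm moves only by the tool carry_out, never from a script. Its argument "motion" is a list of rows, each a list of 7 numbers: the turn, a rotation vector about the tool's x, y, z in rad, then the shift along the tool's x, y, z in mm, then the opening, from -1 (shut) to 1 (fully open), so that 0 is half open. A call has 1 to 5 rows; each row is the pose to reach, as a shift and turn from the pose commanded when the call began, along the tool's axes at that moment; what a row does not reach only later rows make up. A row lasts 1/8 s, in which the tool goes at most 62.5 mm and 10.7 degrees, less where a joint would pass 70% of its speed; a pose out of reach is approached as far as the arm can. A call with a gripper value outside its range is refused whole. The fingers move at their own pace and stop on an object; the grip force is fixed at half the most. Time passes only in rows, so rows that repeat a pose let the fingers close. It gives the time, the measured TCP pose, the force, the opening and the grip force at its end, in the units of the state.
- read_state(): the state, without advancing time (a new reading comes with each control period).
- get_image(name): name is "scene" or "top" or "wrist"; returns a dict with "color" (420x560x3 uint8, blue, green, red), "mtx" (3x3 intrinsics, pixels), "position" and "orientation" of the camera in the world. Camera axes: x right, y down, z forward; pixel columns grow to the right and rows downward; lengths in mm; the calibration is good to about 2 mm. A picture is of the moment at which its call begins. There is no depth.
- job_done(): hands the job in; it is judged then, once.
The state is a dict: "clock": time; "joints": joint angles; "joint_vel": joint speeds; "joint_efforts": joint torques, N m; "position": TCP position; "ee_rot": TCP orientation; "contact_force": force on the tool from outside, world axes, zero at the start; "wrist_torque": the same for the moment, N m; "gripper_width": finger opening in mm; "grasp_force": force on a finger pad.
Only numpy, scipy, OpenCV 4.12 (cv2) and the standard library are available. Lean on these libraries where they do the work, as an engineer would, in place of code of your own. Each camera call takes 0.05 s, during which the arm holds its last target. There are 200 camera calls.

TASK

One zone of the jar warmer has been left switched on: one of its four push-on, push-off keys is latched down. Tap all four keys lightly with the fingertips, one after another from left to right as seen from the robot, without pushing any of them in, to feel which one is latched; then press that key fully down and let go so that it springs up and all four keys stand up. Leave the tins, glasses and everything else where they are.

Things in the scene. Friction and masses are not known exactly. Their poses are not given: they have to be found in the camera images.
- warmer: jar warmer: flat steel appliance fixed to the table, 190 mm (x) by 350 mm (y); origin under its centre. x points away from the robot's side, y along the key row to the left as seen from the robot. The ledge nearest the robot (x -95 to -35 mm), 40 mm high, carries four keys 80 mm apart; the hot plate behind is 52 mm high with four heater discs, one behind each key. No lamps
- key_1_top (a point): centre of the top face of key 1 (left end seen from the robot; x -66, y 120 mm in the warmer's frame). White cap, 30 mm (warmer x) by 26 mm (y). Key up: 12 mm above the ledge, 52 mm above the table; latched: 3.7 mm lower. The point moves with the key
- key_1 (a joint): depth of key 1 (m): 0 up, 0.0037 latched, about 0.007 fully down. Push-on, push-off: pushed past 6.2 mm and let go, an up key latches, a latched key springs up; let go sooner it goes back. Spring 2 N plus 0.75 N/mm: an up key gives way at 2 N, a latched key stands solid to 5 N and needs about 7.5 N to go fully down
- key_2_top (a point): centre of the top face of key 2 (second from the left seen from the robot; x -66, y 40 mm in the warmer's frame). White cap, 30 mm (warmer x) by 26 mm (y). Key up: 12 mm above the ledge, 52 mm above the table; latched: 3.7 mm lower. The point moves with the key
- key_2 (a joint): depth of key 2 (m): 0 up, 0.0037 latched, about 0.007 fully down. Push-on, push-off: pushed past 6.2 mm and let go, an up key latches, a latched key springs up; let go sooner it goes back. Spring 2 N plus 0.75 N/mm: an up key gives way at 2 N, a latched key stands solid to 5 N and needs about 7.5 N to go fully down
- key_3_top (a point): centre of the top face of key 3 (third from the left seen from the robot; x -66, y -40 mm in the warmer's frame). White cap, 30 mm (warmer x) by 26 mm (y). Key up: 12 mm above the ledge, 52 mm above the table; latched: 3.7 mm lower. The point moves with the key
- key_3 (a joint): depth of key 3 (m): 0 up, 0.0037 latched, about 0.007 fully down. Push-on, push-off: pushed past 6.2 mm and let go, an up key latches, a latched key springs up; let go sooner it goes back. Spring 2 N plus 0.75 N/mm: an up key gives way at 2 N, a latched key stands solid to 5 N and needs about 7.5 N to go fully down
- key_4_top (a point): centre of the top face of key 4 (right end seen from the robot; x -66, y -120 mm in the warmer's frame). White cap, 30 mm (warmer x) by 26 mm (y). Key up: 12 mm above the ledge, 52 mm above the table; latched: 3.7 mm lower. The point moves with the key
- key_4 (a joint): depth of key 4 (m): 0 up, 0.0037 latched, about 0.007 fully down. Push-on, push-off: pushed past 6.2 mm and let go, an up key latches, a latched key springs up; let go sooner it goes back. Spring 2 N plus 0.75 N/mm: an up key gives way at 2 N, a latched key stands solid to 5 N and needs about 7.5 N to go fully down
- tin_1: empty round aluminium candle tin, 64 mm across, 42 mm tall, standing loose on a heater disc, its near side about 36 mm behind the key caps' rear edge; origin at the centre of its underside
- tin_2: empty round aluminium candle tin, 64 mm across, 42 mm tall, standing loose on a heater disc, its near side about 36 mm behind the key caps' rear edge; origin at the centre of its underside
- tin_3: empty round aluminium candle tin, 64 mm across, 42 mm tall, standing loose on a heater disc, its near side about 36 mm behind the key caps' rear edge; origin at the centre of its underside
- tumbler_1: loose frosted candle glass with leaf print, 80 mm across, 90 mm tall, standing on the table beside the warmer; origin at the centre of its underside
- tumbler_2: loose frosted candle glass with leaf print, 80 mm across, 90 mm tall, standing on the table beside the warmer; origin at the centre of its underside
- jug: loose cream enamel wax jug, 84 mm across, 120 mm tall with a side handle reaching 81 mm from its axis, on the table to the right of the warmer; origin at the centre of its underside
- trimmer: steel wick trimmer lying loose and flat on the table in front of the warmer's left part, 170 mm long, under 12 mm high; origin near its middle at table height
- lid_1: loose aluminium tin lid, 67 mm across, 12 mm high, lying on the table in front of the warmer; origin at the centre of its underside

How it is judged (in metres and radians):
On the way, in this order (a step that is already met when the one before it is completed fails the run):
1. key 1 (left end) is touched by the fingers while the latched key is still down (contact force between the fingers and key_1 above 0.3 N and value of joint any of key_1, key_2, key_3, key_4 above 0.003 m), for 0.02 s.
2. key 2 (second from the left) is touched by the fingers while the latched key is still down (contact force between the fingers and key_2 above 0.3 N and value of joint any of key_1, key_2, key_3, key_4 above 0.003 m), for 0.02 s.
3. key 3 (third from the left) is touched by the fingers while the latched key is still down (contact force between the fingers and key_3 above 0.3 N and value of joint any of key_1, key_2, key_3, key_4 above 0.003 m), for 0.02 s.
4. key 4 (right end) is touched by the fingers while the latched key is still down (contact force between the fingers and key_4 above 0.3 N and value of joint any of key_1, key_2, key_3, key_4 above 0.003 m), for 0.02 s.
5. the latched key is pushed on down, more than 5.5 mm below its up position, by the fingers (((value of joint key_1 above 0.0055 m and contact force between the fingers and key_1 above 1 N) or (value of joint key_2 above 0.0055 m and contact force between the fingers and key_2 above 1 N) or (value of joint key_3 above 0.0055 m and contact force between the fingers and key_3 above 1 N) or (value of joint key_4 above 0.0055 m and contact force between the fingers and key_4 above 1 N))), for 0.02 s.
At the end, for the whole second after the job is handed in: All four keys stand up, each within 1 mm of its up position, and every tin, glass, jug, trimmer and lid is within 15 mm of where it was (value of joint each of key_1, key_2, key_3, key_4 below 0.001 m and distance of each of tin_1, tin_2, tin_3, tumbler_1, tumbler_2, jug, trimmer, lid_1 from where it was at the start of the episode below 0.015 m); the robot touches nothing.
It fails at once if a key that was up is pushed in (deeper than 4.5 mm) while the latched key is still down ((value of joint key_1 above 0.0045 m and value of joint key_2 above 0.003 m) or (value of joint key_1 above 0.0045 m and value of joint key_3 above 0.003 m) or (value of joint key_1 above 0.0045 m and value of joint key_4 above 0.003 m) or (value of joint key_2 above 0.0045 m and value of joint key_1 above 0.003 m) or (value of joint key_2 above 0.0045 m and value of joint key_3 above 0.003 m) or (value of joint key_2 above 0.0045 m and value of joint key_4 above 0.003 m) or (value of joint key_3 above 0.0045 m and value of joint key_1 above 0.003 m) or (value of joint key_3 above 0.0045 m and value of joint key_2 above 0.003 m) or (value of joint key_3 above 0.0045 m and value of joint key_4 above 0.003 m) or (value of joint key_4 above 0.0045 m and value of joint key_1 above 0.003 m) or (value of joint key_4 above 0.0045 m and value of joint key_2 above 0.003 m) or (value of joint key_4 above 0.0045 m and value of joint key_3 above 0.003 m)).
It fails at once if a tin, glass, the jug, the trimmer or the lid is lifted or shifted by more than 15 mm (distance of any of tin_1, tin_2, tin_3, tumbler_1, tumbler_2, jug, trimmer, lid_1 from where it was at the start of the episode above 0.015 m).
It also fails if it takes over 50 s, if anything falls off the work surface, if the arm or the gripper's body presses on something with over 40 N, if the wrist force passes 120 N, or if a joint passes its speed limit or range.

## Working session

There is one attempt and no reset: what is moved stays moved. The work goes in short steps, Python scripts to look and compute and a tool call to move; the robot and the scene stay as the last step left them, time stands still between calls to the robot, and variables do not carry over. Pictures are saved under pics/ and viewed, at most 10 in all, crops included, and the job is handed in when it is done.

Besides the shell and the picture viewer there is one more tool, called after ">>>" as name([rows], argument=value, ...), one row to a line, values as JSON. carry_out: Moves the arm, as the interface text tells. Its arguments: {"type":"object","properties":{"motion":{"type":"array"}},"required":["motion"]}

```bash
mkdir -p pics; python3 - <<'E'
from bench import *
import cv2,numpy as np
s=read_state();print({k:np.round(v,3).tolist() for k,v in s.items()})
for n in("top","scene"):
    d=get_image(n);cv2.imwrite(f"pics/{n}0.png",d["color"]);print(n,d["mtx"],d["position"],d["orientation"])
E
```

```text
{'clock': 0.0, 'joints': [1.475, 0.386, 0.007, -0.001, -1.194, -0.259], 'joint_vel': [0.001, 0.001, -0.0, 0.001, -0.001, 0.0], 'joint_efforts': [0.0, -39.229, 18.84, 4.186, -0.005, 0.0], 'position': [216.919, 585.569, 244.238], 'ee_rot': [0.984, -0.177, -0.0, 0.001], 'contact_force': [0.411, -0.431, -0.131], 'wrist_torque': [-0.075, -0.062, -0.021], 'grasp_force': 0.0, 'gripper_width': 85.475}
top [[472.17600941   0.         284.50998869]
 [  0.         472.17600941 208.35989855]
 [  0.           0.           1.        ]] [ 519.13357074   26.89190228 1124.49307167] [ 0.70850041 -0.70526925  0.01899462 -0.01617583]
scene [[498.19659836   0.         269.34557001]
 [  0.         498.19659836 205.0875006 ]
 [  0.           0.           1.        ]] [1131.58589805 -541.95335957  819.03994065] [ 0.8477937   0.36329389 -0.14739207 -0.35712598]
```

View pics/top0.png

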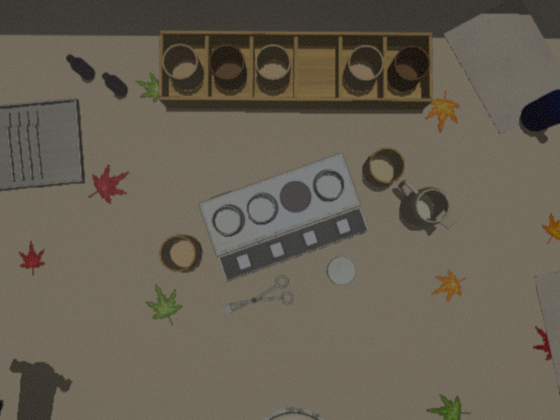

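View pics/scene0.png

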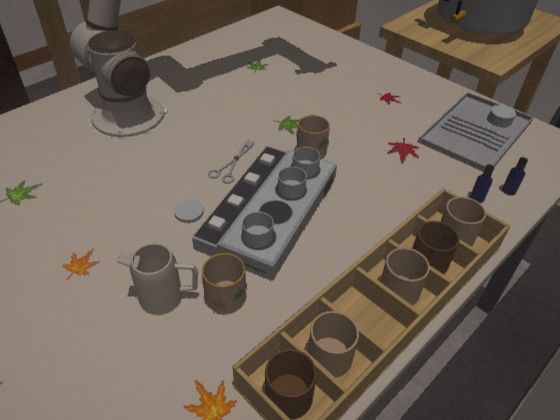

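The top view shows the four white keys at about (244,262), (277,250), (310,238) and (343,227). Three tins stand behind keys 1, 2 and 4. There is a tumbler at (181,253), the trimmer and lid in front, and the jug on the right.

```bash
cat >h.py <<'E'
import cv2,numpy as np
from scipy.spatial.transform import Rotation as R
def cast(d,uv,z):
    r=R.from_quat(d["orientation"]).apply(np.linalg.inv(d["mtx"])@[uv[0],uv[1],1]); p=np.array(d["position"])
    return p+r*(z-p[2])/r[2]
E
python3 - <<'E'
from bench import *
from h import *
d=get_image("top");g=cv2.cvtColor(d["color"],cv2.COLOR_BGR2GRAY)
P=[]
for u,v in[(244,262),(277,250),(310,238),(343,227)]:
    c=g[v-11:v+12,u-11:u+12].astype(float);t=(c.max()+np.median(c))/2
    n,l,st,ce=cv2.connectedComponentsWithStats((c>t).astype(np.uint8))
    k=l[11,11];uv=ce[k]+[u-11,v-11];p=cast(d,uv,51);P.append(p);print(uv,st[k],p.round(1))
P=np.array(P);print(np.linalg.norm(np.diff(P,axis=0),axis=1))
y=P[0]-P[3];yaw=np.arctan2(-y[0],y[1]);print("yaw",yaw,"spacing",np.hypot(*y[:2])/3)
s=read_state();T=R.from_quat(s["ee_rot"]);tx=T.as_matrix()[:,0];print("turn z",-(yaw-np.arctan2(tx[1],tx[0])))
u=y[:2]/np.hypot(*y[:2]);m=P[:,:2].mean(0)
for k in(120,40,-40,-120):
    q=np.r_[m+u*k,80+14];print(q.round(1),"tool shift",T.inv().apply(q-s["position"]).round(1))
E
```

```text
[243.32846715 261.37226277] [  4   3  14  15 137] [452.  115.4  51. ]
[276.625      249.46323529] [  4   4  14  14 136] [479.2  40.2  51. ]
[309.76865672 237.59701493] [  4   4  14  14 134] [506.4 -34.9  51. ]
[342.90977444 225.90977444] [  5   3  13  15 133] [ 533.3 -110.2   51. ]
[79.96334177 79.84996395 79.95184139]
yaw 0.34558227280840736 spacing 79.92152736873366
turn z -0.7005294605390022
[452.1 115.5  94. ] tool shift [383.8 358.9 151.1]
[479.2  40.3  94. ] tool shift [435.4 420.1 151.2]
[506.3 -35.   94. ] tool shift [487.  481.2 151.3]
[ 533.4 -110.3   94. ] tool shift [538.5 542.4 151.4]
```

>>> carry_out([
  [0,0,-0.175,44,41,0,-1],
  [0,0,-0.35,87,81,0,-1],
  [0,0,-0.525,130,122,0,-1],
  [0,0,-0.7,173,162,0,-1],
  [0,0,-0.7,215,200,0,-1],
])

```text
clock: 0.78
position: [349.6, 321.9, 245.3]
ee_rot: [0.985, 0.172, -0.0, 0.0]
contact_force: [0.5, -0.7, 0.6]
gripper_width: -0.1
grasp_force: 0.0
```

```bash
cat >go.py <<'E'
import sys
from bench import *
from h import *
s=read_state();T=R.from_quat(s["ee_rot"])
print(s["clock"],s["position"],s["contact_force"],s["gripper_width"],"rpy",(T*R.from_quat([1,0,0,0]).inv()).as_rotvec())
K={1:(452.1,115.5),2:(479.2,40.3),3:(506.3,-35),4:(533.4,-110.3)}
for k,q in K.items(): print(k,T.inv().apply(np.r_[q,94]-s["position"]).round(1))
E
python3 go.py
```

```text
0.775 [349.61092877 321.86255439 245.27110613] [ 0.54915799 -0.6649404   0.63430773] -0.07106180425397722 rpy [-1.17020873e-05  3.19451202e-05  3.46529118e-01]
1 [ 26.3 228.9 151.3]
2 [ 26.3 308.8 151.3]
3 [ 26.2 388.9 151.3]
4 [ 26.1 468.9 151.3]
```

>>> carry_out([
  [0,0,0,7,57,0,-1],
  [0,0,0,14,115,0,-1],
  [0,0,0,20,172,20,-1],
  [0,0,0,26,229,70,-1],
  [0,0,0,26,229,110,-1],
])

```text
clock: 1.4
position: [452.3, 115.1, 134.8]
ee_rot: [0.985, 0.17, 0.001, -0.0]
contact_force: [-1.0, 0.8, -1.4]
gripper_width: -0.1
grasp_force: 0.0
```

>>> carry_out([
  [0,0,0,0,0,0,-1],
  [0,0,0,0,0,0,-1],
])

```text
clock: 1.65
position: [452.2, 118.1, 136.8]
ee_rot: [0.985, 0.172, 0.001, -0.0]
contact_force: [0.3, 1.0, 1.3]
gripper_width: 0.2
grasp_force: 0.0
```

```bash
python3 go.py; python3 - <<'E'
from bench import *
import cv2
d=get_image("wrist");cv2.imwrite("pics/w1.png",d["color"])
E
```

```text
1.65 [452.18500966 118.05969802 136.80402757] [0.30923854 1.01096041 1.29304213] 0.21623494322145662 rpy [ 3.18053418e-04 -2.39849527e-03  3.46428914e-01]
1 [-1.1  2.4 42.8]
2 [-1.1 82.3 42.8]
3 [ -1.2 162.3  42.8]
4 [ -1.3 242.4  42.8]
```

View pics/w1.png

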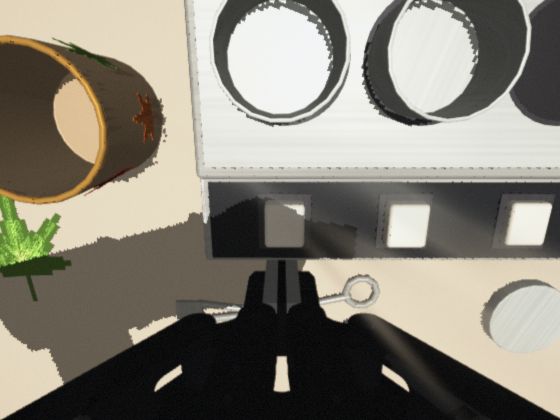

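The wrist view shows the closed fingers, near column 282, lined up with key 1 at (285,222). They are well clear of the tins and the tumbler.

>>> carry_out([
  [0,0,0,-0.5,1.5,25,-1],
  [0,0,0,-0.5,1.5,50,-1],
  [0,0,0,-0.5,1.5,60,-1],
  [0,0,0,-0.5,1.5,60,-1],
  [0,0,0,-0.5,1.5,60,-1],
])

```text
clock: 2.33
position: [452.1, 116.3, 76.5]
ee_rot: [0.985, 0.172, 0.001, -0.0]
contact_force: [-0.2, -0.6, -0.1]
gripper_width: 0.1
grasp_force: 0.0
```

>>> carry_out([
  [0,0,0,0,0,0,-1],
  [0,0,0,0,0,0,-1],
])

```text
clock: 2.58
position: [451.5, 115.7, 75.8]
ee_rot: [0.985, 0.172, 0.001, -0.0]
contact_force: [-0.9, 0.4, -0.4]
gripper_width: -0.3
grasp_force: 0.0
```

>>> carry_out([
  [0,0,0,0,0,0,-1],
  [0,0,0,0,0,0,-1],
])

```text
clock: 2.82
position: [451.2, 115.5, 75.4]
ee_rot: [0.985, 0.172, 0.0, -0.0]
contact_force: [-0.1, -0.4, 0.0]
gripper_width: 0.3
grasp_force: 0.0
```

>>> carry_out([
  [0,0,0,0,0,4,-1],
  [0,0,0,0,0,7,-1],
  [0,0,0,0,0,7,-1],
])

```text
clock: 3.2
position: [451.0, 115.4, 67.9]
ee_rot: [0.985, 0.172, -0.0, 0.0]
contact_force: [-0.2, 0.2, -0.1]
gripper_width: -0.1
grasp_force: 0.0
```

>>> carry_out([
  [0,0,0,0,0,1,-1],
  [0,0,0,0,0,1,-1],
])

```text
clock: 3.45
position: [451.2, 115.5, 67.3]
ee_rot: [0.985, 0.172, -0.0, 0.0]
contact_force: [0.1, 0.1, -0.2]
gripper_width: -0.1
grasp_force: 0.0
```

>>> carry_out([
  [0,0,0,0,0,1,-1],
  [0,0,0,0,0,1,-1],
])

```text
clock: 3.7
position: [451.2, 115.5, 66.3]
ee_rot: [0.985, 0.172, -0.0, 0.0]
contact_force: [0.1, -0.1, 0.1]
gripper_width: -0.1
grasp_force: 0.0
```

>>> carry_out([
  [0,0,0,0,0,1,-1],
  [0,0,0,0,0,1,-1],
])

```text
clock: 3.95
position: [451.3, 115.6, 65.5]
ee_rot: [0.985, 0.172, 0.0, 0.0]
contact_force: [-0.6, 0.3, 1.6]
gripper_width: 0.5
grasp_force: 1.1
```

>>> carry_out([
  [0,0,0,0,0,0.7,-1],
  [0,0,0,0,0,0.7,-1],
])

```text
clock: 4.2
position: [451.3, 115.6, 64.7]
ee_rot: [0.985, 0.172, 0.0, -0.0]
contact_force: [-0.9, -0.6, 3.0]
gripper_width: -0.3
grasp_force: 1.4
```

Key 1 is up: it gave way at about 3 N from the 52 mm level. Next is key 2.

>>> carry_out([
  [0,0,0,0,0,-12,-1],
  [0,0,0,0.5,40,-12,-1],
  [0,0,0,0.5,80,-12,-1],
  [0,0,0,0.5,80,-7,-1],
  [0,0,0,0.5,80,-4,-1],
])

```text
clock: 4.82
position: [478.6, 40.4, 68.6]
ee_rot: [0.985, 0.171, -0.0, -0.0]
contact_force: [-0.6, 0.3, 0.4]
gripper_width: 0.1
grasp_force: 0.0
```

>>> carry_out([
  [0,0,0,0,0,0,-1],
  [0,0,0,0,0,0,-1],
  [0,0,0,0,0,1,-1],
  [0,0,0,0,0,1,-1],
])

```text
clock: 5.32
position: [478.7, 40.7, 67.6]
ee_rot: [0.985, 0.172, -0.0, 0.0]
contact_force: [0.9, 0.7, -0.5]
gripper_width: 0.1
grasp_force: 0.0
```

>>> carry_out([
  [0,0,0,0,0,1,-1],
  [0,0,0,0,0,1,-1],
])

```text
clock: 5.58
position: [478.7, 40.4, 66.5]
ee_rot: [0.985, 0.172, -0.0, 0.0]
contact_force: [-0.2, 0.4, 0.0]
gripper_width: 0.0
grasp_force: 0.0
```

>>> carry_out([
  [0,0,0,0,0,1,-1],
  [0,0,0,0,0,1,-1],
])

```text
clock: 5.82
position: [478.8, 40.4, 65.8]
ee_rot: [0.985, 0.172, 0.0, 0.0]
contact_force: [-0.4, -0.7, 2.1]
gripper_width: -0.3
grasp_force: 1.0
```

Key 2 made contact at the up level too. I'll confirm it, then move to key 3.

>>> carry_out([
  [0,0,0,0,0,0.7,-1],
  [0,0,0,0,0,0.7,-1],
])

```text
clock: 6.08
position: [478.9, 40.4, 65.0]
ee_rot: [0.985, 0.172, 0.0, 0.0]
contact_force: [-0.6, 0.4, 3.0]
gripper_width: 0.7
grasp_force: 1.3
```

>>> carry_out([
  [0,0,0,0,0,-12,-1],
  [0,0,0,0.3,40,-12,-1],
  [0,0,0,0.3,80,-12,-1],
  [0,0,0,0.3,80,-7,-1],
  [0,0,0,0.3,80,-4,-1],
])

```text
clock: 6.7
position: [505.8, -34.8, 68.8]
ee_rot: [0.985, 0.171, -0.0, -0.0]
contact_force: [-0.5, -0.2, 0.2]
gripper_width: -0.3
grasp_force: 0.0
```

>>> carry_out([
  [0,0,0,0,0,0,-1],
  [0,0,0,0,0,0,-1],
  [0,0,0,0,0,1.5,-1],
  [0,0,0,0,0,2,-1],
])

```text
clock: 7.2
position: [506.1, -34.5, 66.9]
ee_rot: [0.985, 0.172, -0.0, -0.0]
contact_force: [-0.3, -0.5, 0.2]
gripper_width: -0.1
grasp_force: 0.0
```

>>> carry_out([
  [0,0,0,0,0,1,-1],
  [0,0,0,0,0,1,-1],
])

```text
clock: 7.45
position: [506.0, -34.8, 65.8]
ee_rot: [0.985, 0.172, -0.0, 0.0]
contact_force: [0.2, -0.4, 0.2]
gripper_width: 0.2
grasp_force: 0.0
```

>>> carry_out([
  [0,0,0,0,0,1,-1],
  [0,0,0,0,0,1,-1],
])

```text
clock: 7.7
position: [506.1, -34.8, 64.8]
ee_rot: [0.985, 0.172, -0.0, 0.0]
contact_force: [1.2, -1.0, 0.9]
gripper_width: 0.4
grasp_force: 0.0
```

>>> carry_out([
  [0,0,0,0,0,0.7,-1],
  [0,0,0,0,0,0.7,-1],
])

```text
clock: 7.95
position: [506.1, -34.8, 64.2]
ee_rot: [0.985, 0.172, -0.0, -0.0]
contact_force: [-1.3, 0.4, 1.0]
gripper_width: -0.3
grasp_force: 0.0
```

>>> carry_out([
  [0,0,0,0,0,1,-1],
  [0,0,0,0,0,1,-1],
])

```text
clock: 8.2
position: [506.1, -34.8, 63.1]
ee_rot: [0.985, 0.172, -0.0, 0.0]
contact_force: [-0.3, -0.2, -0.3]
gripper_width: 0.1
grasp_force: 0.0
```

>>> carry_out([
  [0,0,0,0,0,0.7,-1],
  [0,0,0,0,0,0.7,-1],
])

```text
clock: 8.45
position: [506.2, -34.7, 62.5]
ee_rot: [0.985, 0.172, 0.0, 0.0]
contact_force: [0.1, -0.3, -0.8]
gripper_width: -0.1
grasp_force: 0.0
```

>>> carry_out([
  [0,0,0,0,0,0.5,-1],
  [0,0,0,0,0,0.5,-1],
])

```text
clock: 8.7
position: [506.1, -34.7, 62.3]
ee_rot: [0.985, 0.172, 0.0, 0.0]
contact_force: [-1.8, 0.1, 4.8]
gripper_width: 0.2
grasp_force: 1.7
```

Key 3 is the latched one: it stands solid at 62.3, 3.7 mm lower, at 4.8 N. I still have to tap key 4.

>>> carry_out([
  [0,0,0,0,0,-15,-1],
  [0,0,0,0.3,40,-15,-1],
  [0,0,0,0.3,80,-15,-1],
  [0,0,0,0.3,80,-10,-1],
  [0,0,0,0.3,80,-6.5,-1],
])

```text
clock: 9.32
position: [533.1, -109.9, 68.5]
ee_rot: [0.985, 0.171, -0.0, -0.0]
contact_force: [0.4, 0.1, 0.1]
gripper_width: -0.2
grasp_force: 0.0
```

>>> carry_out([
  [0,0,0,0,0,0,-1],
  [0,0,0,0,0,0,-1],
  [0,0,0,0,0,1.5,-1],
  [0,0,0,0,0,1.5,-1],
])

```text
clock: 9.82
position: [533.4, -109.6, 67.0]
ee_rot: [0.985, 0.172, -0.0, -0.0]
contact_force: [-0.1, -0.3, -0.3]
gripper_width: -0.2
grasp_force: 0.0
```

>>> carry_out([
  [0,0,0,0,0,1,-1],
  [0,0,0,0,0,1,-1],
])

```text
clock: 10.07
position: [533.6, -109.8, 66.2]
ee_rot: [0.985, 0.172, 0.0, -0.0]
contact_force: [0.0, -0.4, 1.5]
gripper_width: 0.3
grasp_force: 0.4
```

>>> carry_out([
  [0,0,0,0,0,1,-1],
  [0,0,0,0,0,1,-1],
])

```text
clock: 10.32
position: [533.6, -109.9, 65.2]
ee_rot: [0.985, 0.172, 0.0, 0.0]
contact_force: [-1.6, 1.4, 3.7]
gripper_width: 0.1
grasp_force: 1.3
```

Key 4 is up and has been tapped. I'll go back over key 3 and press it.

>>> carry_out([
  [0,0,0,0,0,-12,-1],
  [0,0,0,-0.3,-40,-12,-1],
  [0,0,0,-0.3,-80,-12,-1],
  [0,0,0,-0.3,-80,-5,-1],
  [0,0,0,-0.3,-80,0,-1],
])

```text
clock: 10.95
position: [506.4, -34.8, 65.1]
ee_rot: [0.985, 0.172, 0.0, 0.0]
contact_force: [-0.5, -0.9, 0.1]
gripper_width: -0.3
grasp_force: 0.0
```

>>> carry_out([
  [0,0,0,0,0,1.5,-1],
  [0,0,0,0,0,3,-1],
  [0,0,0,0,0,4.5,-1],
  [0,0,0,0,0,4.5,-1],
])

```text
clock: 11.45
position: [506.3, -35.4, 61.1]
ee_rot: [0.985, 0.172, -0.0, 0.0]
contact_force: [-2.0, -1.4, 5.5]
gripper_width: -0.3
grasp_force: 2.8
```

>>> carry_out([
  [0,0,0,0,0,1,-1],
  [0,0,0,0,0,2,-1],
  [0,0,0,0,0,2,-1],
])

```text
clock: 11.82
position: [506.3, -35.4, 59.3]
ee_rot: [0.985, 0.172, 0.0, 0.0]
contact_force: [-2.3, -2.3, 6.7]
gripper_width: 0.2
grasp_force: 3.4
```

>>> carry_out([
  [0,0,0,0,0,1,-1],
  [0,0,0,0,0,1,-1],
  [0,0,0,0,0,1,-1],
])

```text
clock: 12.2
position: [506.3, -35.4, 59.0]
ee_rot: [0.985, 0.172, 0.0, 0.0]
contact_force: [-2.7, -1.5, 12.1]
gripper_width: -0.0
grasp_force: 5.7
```

It bottomed out at 12 N. I'll release it and check the result with a gentle touch at the up level.

>>> carry_out([
  [0,0,0,0,0,-10,-1],
  [0,0,0,0,0,-15,-1],
  [0,0,0,0,0,-15,-1],
])

```text
clock: 12.58
position: [506.3, -34.7, 72.7]
ee_rot: [0.985, 0.172, 0.0, -0.0]
contact_force: [-0.7, 0.0, 0.4]
gripper_width: 0.1
grasp_force: 0.0
```

>>> carry_out([
  [0,0,0,0,0,3,-1],
  [0,0,0,0,0,6,-1],
  [0,0,0,0,0,7.5,-1],
  [0,0,0,0,0,7.5,-1],
])

```text
clock: 13.08
position: [505.8, -34.7, 64.9]
ee_rot: [0.985, 0.172, -0.0, 0.0]
contact_force: [-1.0, 1.1, 3.3]
gripper_width: -0.4
grasp_force: 1.4
```

Key 3 now meets the fingers at the up level. I'll retract straight up and hand in.

>>> carry_out([
  [0,0,0,0,0,-20,-1],
  [0,0,0,0,0,-60,-1],
  [0,0,0,0,0,-110,-1],
  [0,0,0,0,0,-110,-1],
  [0,0,0,0,0,-110,-1],
])

```text
clock: 13.7
position: [505.5, -34.7, 174.5]
ee_rot: [0.985, 0.172, -0.0, -0.0]
contact_force: [0.4, -0.3, -0.3]
gripper_width: -0.3
grasp_force: 0.0
```

```bash
python3 -c "
from bench import *
print(read_state()['position']);print(job_done())"
```

```text
[505.51213687 -34.72453602 174.48247641]
the job is handed in; nothing more can be done
None
```

I tapped all four keys from left to right and found key 3 latched; I pressed it fully down and released it, a light touch confirmed it had sprung up, and the job is handed in (the hand-in returned no verdict).

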